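# Lock a bonsai pot in the bench clamp

## Robot

A 6-joint arm with a two-finger parallel gripper is mounted at the origin on the work surface. World frame = base frame: x ahead of the robot, y to its left, z up, the work surface at z = 0. Lengths are in m, angles in rad, forces in N, time in s.
With the tool pointing down it reaches from about 0.35 to 0.775 m from the base axis. Payload 5.5 kg.
Tool frame: the origin (TCP) lies at the very end of the fingers, on their centre line; the grasp point (between the pads) lies behind it (env.grip_point_offset is the z of the grasp point in the tool frame, in m); z points along the fingers, y is the direction in which the jaws open and shut (so a half turn about z gives the same grasp; the last joint's range is limited). The gripper opens to 85 mm and grips with 20 to 120 N. Pads are 22 mm wide; open, the fingers measure 114 mm over their backs; the gripper's body (76 mm by 85 mm) begins 54 mm behind the grasp point. The pads swing forward as they close: fully open they stand 13 mm farther back than shut.
Start: joints at [-1.472, 0.313, 0.046, 1.304, 0, 1.431], TCP at [0.136, -0.559, 0.211] pointing down, gripper open.
Joint ranges: [-2.76, 2.76], [-0.86, 1.69], [-1.03, 1.26], [-2.2, 2.34], [-1.47, 1.5], [-3.14, 3.14]. Speed limits (rad/s): [2.57, 2.57, 3.14, 3.14, 3.14, 3.14].

## Interface

Orientations are given as a unit quaternion [w, x, y, z].
In Python, from cell import env, vision, ticket gives the robot as it stands. Calls block until the motion is done:
- env.move_ptp(position, orientation): joint-space move of the TCP to a pose.
- env.move_l(position, speed=0.15, orientation=None, force_limit=None): straight line of the TCP; orientation=None keeps the orientation; speed is the mean speed in m/s. With force_limit (N) it stops when the force on the tool has changed by that much, and returns True; else False.
- env.movej(angles): joint-space move.
- env.move_gripper(opening, squeeze=None): opening from 0.0 (shut) to 1.0 (fully open); squeeze is the grip in N (None keeps the last); returns when the fingers have stopped.
- env.wait(seconds).
- env.ik(position, orientation): joint angles nearest the present ones, or None.
- vision.snapshot(name): name is "scene" or "side" or "wrist"; returns a dict with "color" (384x512x3 uint8, red, green, blue), "fx", "fy", "cx", "cy" (pixels), "rvec" (rotation vector, rad) and "tvec" (3), from world to camera coordinates, as OpenCV has them. Camera axes: x right, y down, z forward; pixel columns grow to the right and rows downward; lengths in m; the calibration is good to about 2 mm. A picture is of the moment at which its call begins. There is no depth.
A pose or a line that the arm cannot do raises env.PlanningError and nothing moves.
- ticket.job_done(): hands the job in, once; it reports no verdict.
Readings, each from a call of its own:
- env.read_t(): time.
- env.read_qpos(): joint angles.
- env.read_qvel(): joint speeds.
- env.read_joint_efforts(): joint torques, N m.
- env.read_ee_pos(): TCP position.
- env.read_tcp_rot(): TCP orientation.
- env.read_wrist_force(): force on the tool from outside, world axes, zero at the start.
- env.read_torque(): the same for the moment, N m.
- env.read_grip_width(): opening from 0.0 (shut) to 1.0 (fully open).
Only numpy, scipy, OpenCV 4.12 (cv2) and the standard library are available. Lean on these libraries where they do the work, as an engineer would, in place of code of your own. Each camera call takes 0.05 s, during which the arm holds its last target.

## Task

Push the clamp's sliding rod in by its black handle until the jaw has moved the bonsai pot up against the sprung pad on the other side and holds it snug, pressing gently because the pot is fragile. Then swing the orange cam lever over its centre, all the way to its locked stop, and let go of everything, with the pot still upright and gripped. Leave the tumbler, water bottle, shears and paper cup alone.

Things in the scene. Friction and masses are not known exactly. Their poses are not given: they have to be found in the camera images.
- clamp: Pot clamp fixed to the table: plywood base plate 160 (x) by 340 (y, from -215 to +125) by 12 mm thick, with a grey steel housing 84 (x) by 40 (y) mm centred at y = +95 mm, top at 110 mm. Origin on the table surface. The rod runs along the clamp's y axis at x = 0, 85 mm above the table. The robot is on the -x side.
- rod_slide (a joint): Slide of the aluminium rod (16 mm thick) through the housing, in m: 0 fully drawn out, growing as it goes in (along the clamp's -y), at most 0.100. With the lever open it slides with a drag of about 9 N and stays where it is left; with the lever locked it cannot be moved (over 40 N).
- rod_handle (a point): Centre of the outer end face of the rod's black handle, which faces the clamp's +y; the handle is a block 30 (clamp x) by 18 (y) by 56 mm high, from 57 to 113 mm above the table, on the outer end of the rod. Push it on this face, or grip it across its 30 mm.
- rod: The sliding rod with its handle and its jaw, all one piece. The jaw, on the inner end, is a steel plate 64 (x) by 44 (z) mm with a rubber facing towards the pot (clamp -y). The origin lies at table height and is no point of the jaw: see point jaw_face.
- jaw_face (a point): Centre of the jaw's rubber face, 85 mm above the table; at rod_slide = 0 it is at clamp y = +45 mm.
- bonsai: Juniper in a green pot, loose on the base plate between jaw and stop, about 0.34 kg. Pot 85 mm high, rim band 110 mm in diameter and 25 mm high, foot 86 mm; tree up to 230 mm above the plate, within 90 mm of the pot's axis. Origin: centre of the underside, z up. Fragile: the jaw must never press it with more than 15 N; over 4 N is needed, 7 to 9 N is a good grip.
- lever_angle (a joint): Angle of the orange cam lever in rad about an upright pivot on top of the housing: 0 fully open (points along the clamp's -x), growing clockwise seen from above, 1.57 pointing along the clamp's +y, stop at 1.70 (locked). From 0.35 on the cam squeezes the rod and the lever pushes back, up to about 7 N at the knob near 0.9; past dead centre at 1.40 it goes on to the stop by itself and stays.
- lever_pivot (a point): On the lever's pivot axis, 130 mm above the table; at clamp x = -34, y = +95 mm.
- lever: The orange lever: a flat bar 14 mm wide, 10 mm thick, its top at 126 mm, with an upright round knob near its end. Its frame's -x axis points from the pivot to the knob; origin on the pivot axis at table height. Forcing it with more than 25 N breaks it.
- lever_knob (a point): Point on the axis of the lever's upright knob, 142 mm above the table; the knob is 16 mm in diameter, from 118 to 154 mm above the table, 76 mm from the pivot axis.
- tumbler: White tumbler with a side handle and straw, 92 mm in diameter, 198 mm high without the straw, loose on the table; origin at the centre of its underside. Bystander.
- water: Clear water bottle, 60 mm in diameter, 170 mm high, loose on the table; origin at the centre of its underside. Bystander.
- shears: Pruning shears with orange handles lying flat, about 195 mm long and 60 mm wide; origin underneath the middle, x along the blades. Bystander.
- cup: White paper cup, 72 mm in diameter at the rim, 85 mm high; origin at the centre of its underside. Bystander.
- stop_zone (a point): A mark on the rod's line at clamp y = -136 mm, 85 mm high. The grey back stop near it (60 mm wide, top at 100 mm) carries a rubber pad facing the pot (+y), sprung at 2.5 N per mm, 14 mm travel. The stop is adjustable and its place is not measured: the free pad's face lies anywhere within 9 mm either side of this mark along y.
There are look-alikes about, which are no part of the job. There is more than one size of the bonsai; the job needs the smaller.

How it is judged:
On the way, in this order (a step that is already met when the one before it is completed fails the run):
1. with the lever still open, the jaw holds the pot against the sprung pad with more than 4 N (contact force between rod and bonsai above 4 N and value of joint lever_angle below 0.6 rad), for 0.2 s.
2. the lever is flipped over centre to its locked stop while the pot stays pressed (value of joint lever_angle above 1.55 rad and contact force between rod and bonsai above 4 N), for 0.2 s.
At the end, for the whole second after the job is handed in: The lever stands at its locked stop (beyond 1.55 rad), the jaw still presses on the pot with more than 4 N, and the pot stands at rest on the base plate, upright within 0.08 rad, its centre within 25 mm of the rod's line (all of step 2 and angle between bonsai's own z axis and vertical below 0.08 rad and linear speed of bonsai below 0.02 m/s and x of bonsai in the frame of clamp between -0.025 and 0.025 m and z of bonsai in the frame of clamp below 0.02 m); the robot touches nothing.
It fails at once if the jaw presses on the fragile pot with more than 15 N (contact force between rod and bonsai above 15 N).
It fails at once if the lever is forced with more than 25 N (contact force between the fingers and lever above 25 N).
It fails at once if the bonsai tips by more than 0.3 rad (angle between bonsai's own z axis and vertical above 0.3 rad).
It fails at once if a bystander (tumbler, bottle, shears or cup) is moved by more than 30 mm (distance of any of tumbler, water, shears, cup from where it was at the start of the episode above 0.03 m).
It also fails if it takes over 64 s, if anything falls off the work surface, if the arm or the gripper's body presses on something with over 40 N, if the wrist force passes 120 N, or if a joint passes its speed limit or range.

## Working session

There is one attempt and no reset: what is moved stays moved. The work goes in short steps, each a Python script; the robot and the scene stay as the last script left them, time stands still between calls to the robot, and variables do not carry over. Pictures are saved under pics/ and viewed, and the job is handed in when it is done.

```bash
ls; mkdir -p pics; python3 - <<'E'
from cell import env, vision
import cv2, numpy as np
print(env.read_t(), env.grip_point_offset, env.read_ee_pos(), env.read_tcp_rot())
for n in ("scene","side","wrist"):
    s=vision.snapshot(n); cv2.imwrite(f"pics/{n}0.png",s["color"][:,:,::-1]); np.save(f"pics/{n}0.npy",s,allow_pickle=True)
    R=cv2.Rodrigues(np.array(s["rvec"]))[0]; print(n,s["fx"],s["fy"],s["cx"],s["cy"],(-R.T@np.array(s["tvec"])).round(3))
E
```

```text
pics
0.0 -0.0187 [ 0.13596034 -0.55811586  0.20990471] [-9.24684164e-04  9.92873950e-01  1.19165704e-01  1.02611307e-05]
scene 375.6355346217864 375.6355346217864 249.3042915470526 184.13421572750264 [1.296 0.165 0.588]
side 372.9544063617906 372.9544063617906 256.19908395720194 189.18085135954746 [0.31  0.794 0.772]
wrist 311.0184333063038 311.0184333063038 253.60039437772718 191.6155687576682 [ 0.207 -0.542  0.374]
```

View pics/scene0.png

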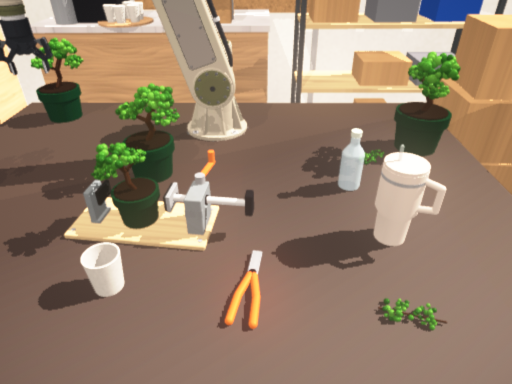

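View pics/side0.png

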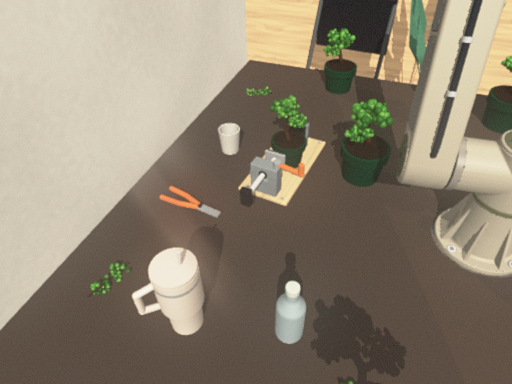

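View pics/wrist0.png

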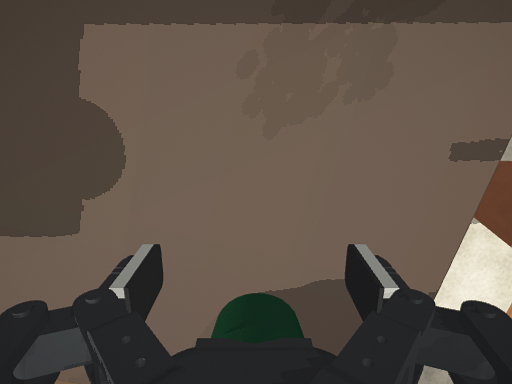

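```bash
python3 - <<'E'
import cv2
a=cv2.imread("pics/scene0.png")[130:260,50:270]; cv2.imwrite("pics/sc1.png",cv2.resize(a,None,fx=3.6,fy=3.6,interpolation=cv2.INTER_CUBIC))
a=cv2.imread("pics/side0.png")[80:220,220:350]; cv2.imwrite("pics/si1.png",cv2.resize(a,None,fx=4,fy=4,interpolation=cv2.INTER_CUBIC))
E
```

```text
(no output)
```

View pics/sc1.png

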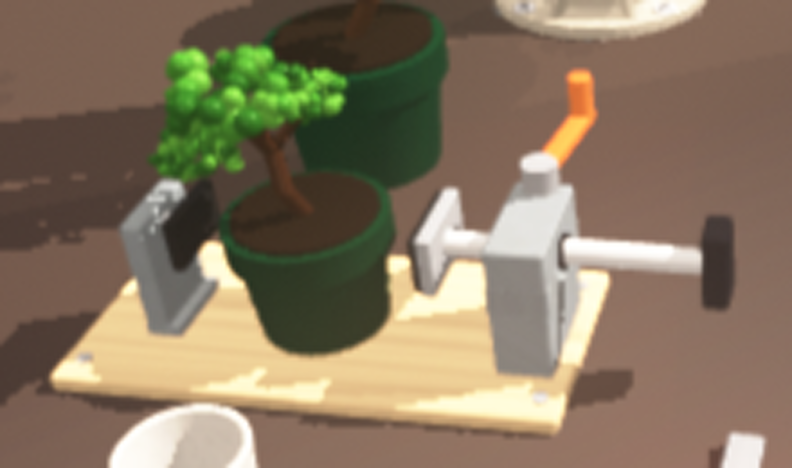

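View pics/si1.png

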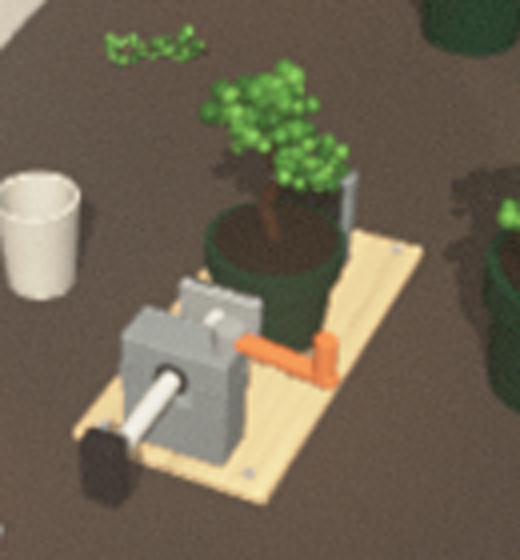

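```bash
cat > h.py <<'E'
import numpy as np, cv2
def ray(s,u,v):
    R=cv2.Rodrigues(np.array(s["rvec"]))[0]; c=-R.T@np.array(s["tvec"])
    d=R.T@np.array([(u-s["cx"])/s["fx"],(v-s["cy"])/s["fy"],1]); return c,d
def plane(s,u,v,z):
    c,d=ray(s,u,v); return c+d*(z-c[2])/d[2]
def tri(rays):
    A=np.zeros((3,3));b=np.zeros(3)
    for c,d in rays:
        d=d/np.linalg.norm(d);P=np.eye(3)-np.outer(d,d);A+=P;b+=P@c
    return np.linalg.solve(A,b)
def proj(s,P):
    return cv2.projectPoints(np.array(P,float).reshape(-1,3),np.array(s["rvec"],float),np.array(s["tvec"],float),np.array([[s["fx"],0,s["cx"]],[0,s["fy"],s["cy"]],[0,0,1.]]),None)[0].reshape(-1,2)
E
python3 - <<'E'
from h import *
S=np.load("pics/scene0.npy",allow_pickle=True).item();D=np.load("pics/side0.npy",allow_pickle=True).item()
sc=lambda x,y:((x+.5)/3.6+50-.5,(y+.5)/3.6+130-.5); si=lambda x,y:((x+.5)/4+220-.5,(y+.5)/4+80-.5)
obs=[(S,sc(52,379),(80,-215)),(S,sc(556,427),(80,125)),(S,sc(609,273),(-80,125)),
(D,si(266,496),(-80,125)),(D,si(421,248),(-80,-215)),(D,si(77,432),(80,125))]
W=[];M=[]
for s,p,m in obs:
    w=plane(s,*p,0.012);W.append(w[:2]);M.append(np.array(m)/1000);print(m,w.round(4))
W=np.array(W);M=np.array(M)
H=(M-M.mean(0)).T@(W-W.mean(0));th=np.arctan2(H[0,1]-H[1,0],H[0,0]+H[1,1])
R=np.array([[np.cos(th),-np.sin(th)],[np.sin(th),np.cos(th)]]);t=W.mean(0)-R@M.mean(0)
print("yaw",th,t,"res mm",((M@R.T+t-W)*1000).round(1).tolist())
cl=lambda w:np.r_[R.T@(w[:2]-t),w[2]].round(4)
kn=tri([ray(S,*sc(580,76)),ray(D,*si(326,340))]);print("knob top",kn,cl(kn))
ha=tri([ray(S,*sc(726,262)),ray(D,*si(106,468))]);print("handle",ha,cl(ha))
jt=tri([ray(S,*sc(540,163)),ray(D,*si(226,325))]);print("pivot cap?",cl(jt))
rim=tri([ray(S,*sc(307,217)),ray(D,*si(278,247))]);print("rim centre",rim,cl(rim))
print("pad by plane z .1",cl(plane(S,*sc(212,182),.1)))
E
```

```text
(80, -215) [ 0.6331 -0.2958  0.012 ]
(80, 125) [0.6723 0.0399 0.012 ]
(-80, 125) [0.5101 0.057  0.012 ]
(-80, 125) [0.51  0.056 0.012]
(-80, -215) [ 0.4756 -0.2811  0.012 ]
(80, 125) [0.6645 0.0398 0.012 ]
yaw -0.10278170127784193 [ 0.57638793 -0.07563686] res mm [[0.9, -1.9], [-3.5, 0.6], [-0.5, -0.1], [-0.3, 0.9], [-0.8, -0.2], [4.3, 0.7]]
knob top [0.47899605 0.04224193 0.15499251] [-0.109   0.1073  0.155 ]
handle [0.59780746 0.14283026 0.08725026] [-0.0011  0.2195  0.0873]
pivot cap? [-0.032   0.0959  0.132 ]
rim centre [ 0.5626573  -0.1327616   0.09266199] [-0.0078 -0.0582  0.0927]
pad by plane z .1 [-0.0325 -0.1353  0.1   ]
```

```bash
python3 - <<'E'
from h import *
S=np.load("pics/scene0.npy",allow_pickle=True).item();D=np.load("pics/side0.npy",allow_pickle=True).item()
# big bonsai: rim centre scene approx, side approx
print("big rim",tri([ray(S,50+355/3.6,130+35/3.6),ray(D,364,147)]))
print("big tree top",tri([ray(S,150,88),ray(D,371,103)]))
print("tree right",plane(S,180,102,.25),plane(S,178,122,.25), "side",plane(D,345,138,.22),plane(D,390,125,.25))
for n,p in dict(tum=(393,240),wat=(350,186),cup=(107,290)).items(): print(n,plane(S,*p,0))
from cell import env
def q(yaw):  # tool down with tool x at world yaw
    c,s=np.cos(yaw/2),np.sin(yaw/2); return [0,c,s,0]
y=-0.10278
R=np.array([[np.cos(y),-np.sin(y)],[np.sin(y),np.cos(y)]]);t=np.array([.5764,-.0756])
print(env.read_qpos())
for P,yw in [((.4,-.35,.5),y+np.pi/2),((0,.26,.45),0),((0,.26,.07),0),((0,.15,.07),0)]:
    w=R@np.array(P[:2])+t if yw==0 else P[:2]
    for k in (np.pi/2,-np.pi/2,0,np.pi):
        print(P,k,env.ik([*w,P[2]],q(y+k)))
E
```

```text
big rim [ 0.33871463 -0.15356349  0.11372668]
big tree top [ 0.34578764 -0.12572939  0.2696388 ]
tree right [ 0.39732569 -0.03902346  0.25      ] [ 0.52154784 -0.02043825  0.25      ] side [ 0.38578218 -0.01973278  0.22      ] [ 0.28659375 -0.06998555  0.25      ]
tum [0.62296973 0.47430394 0.        ]
wat [0.3939504  0.41927466 0.        ]
cup [ 0.78539656 -0.14266227  0.        ]
[-1.47155175e+00  3.13824321e-01  4.52730619e-02  1.30357114e+00
  6.92291436e-06  1.43120209e+00]
(0.4, -0.35, 0.5) 1.5707963267948966 [-0.86991953  0.38423927  0.89083356  2.07739062  0.          0.8036568 ]
(0.4, -0.35, 0.5) -1.5707963267948966 [-0.86991953  0.38423927  0.89083356  2.07739062  0.         -2.33793586]
(0.4, -0.35, 0.5) 0 [-0.86991953  0.38423927  0.89083356  2.07739062  0.          2.37445312]
(0.4, -0.35, 0.5) 3.141592653589793 [-0.86991953  0.38423927  0.89083356  2.07739062  0.         -0.76713953]
(0, 0.26, 0.45) 1.5707963267948966 [0.16737664 0.61709588 1.14753539 2.10123584 0.         1.84095296]
(0, 0.26, 0.45) -1.5707963267948966 [ 0.16737664  0.61709588  1.14753539  2.10123584  
[... 355 characters left out ...]
7948966 [ 0.16737664  0.48978409 -0.04152303  1.03948921  0.         -1.30063969]
(0, 0.26, 0.07) 0 [ 0.16737664  0.48978409 -0.04152303  1.03948921  0.         -2.87143602]
(0, 0.26, 0.07) 3.141592653589793 [ 0.16737664  0.48978409 -0.04152303  1.03948921  0.          0.27015664]
(0, 0.15, 0.07) 1.5707963267948966 [-0.0108079   0.42938156 -0.13865194  1.00276282  0.          1.66276843]
(0, 0.15, 0.07) -1.5707963267948966 [-0.0108079   0.42938156 -0.13865194  1.00276282  0.         -1.47882423]
(0, 0.15, 0.07) 0 [-0.0108079   0.42938156 -0.13865194  1.00276282  0.         -3.04962055]
(0, 0.15, 0.07) 3.141592653589793 [-0.0108079   0.42938156 -0.13865194  1.00276282  0.          0.0919721 ]
```

```bash
cat >> h.py <<'E'
Y=-0.10278
RC=np.array([[np.cos(Y),-np.sin(Y)],[np.sin(Y),np.cos(Y)]]);TC=np.array([.5764,-.0756])
def w(x,y,z): return [*(RC@np.array([x,y])+TC),z]
def cl(p): return np.r_[RC.T@(np.array(p[:2])-TC),p[2]]
def q(k):
    a=(Y+k)/2; return [0,np.cos(a),np.sin(a),0]
def fcl(f): return np.r_[RC.T@np.array(f[:2]),f[2]]
def st(env,msg=""):
    print(msg,"t%.2f"%env.read_t(),"tcp",cl(env.read_ee_pos()).round(4),"F",fcl(env.read_wrist_force()).round(2))
E
python3 - <<'E'
from h import *
from cell import env, vision
p=env.read_ee_pos()
env.move_l([p[0],p[1],.46],speed=.3)
env.move_gripper(0.0)
env.move_ptp(w(0,.265,.45),q(np.pi/2))
st(env)
env.move_l(w(0,.265,.075),speed=.25); st(env)
s=vision.snapshot("scene"); np.save("pics/scene1.npy",s,allow_pickle=True); cv2.imwrite("pics/scene1.png",cv2.resize(s["color"][120:260,50:300,::-1],None,fx=3.2,fy=3.2,interpolation=cv2.INTER_CUBIC))
E
```

```text
t5.22 tcp [4.000e-04 2.641e-01 4.500e-01] F [ 0.7  -0.22 -0.81]
 t8.21 tcp [0.0003 0.2651 0.0755] F [-0.05  0.39  0.02]
```

View pics/scene1.png

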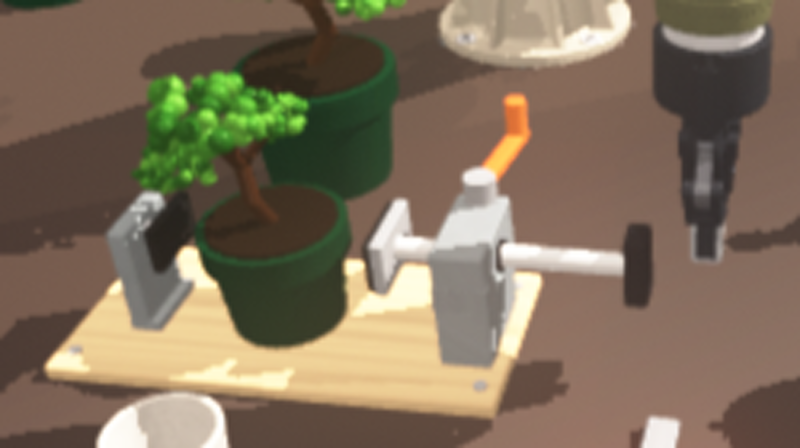

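Bonsai candidates in the scene image: the one on the plate at (137,195), a larger one behind it at (150,150), one far left at (62,90), and one far right at (422,120). I choose the one on the plate between jaw and pad. The crop confirms it is the smaller pot, with the only orange lever at (211,160). The fingers stand 20–30 mm outside the handle.

```bash
python3 - <<'E'
from h import *
from cell import env, vision
st(env,"pre")
r=env.move_l(w(0,.22,.075),speed=.03,force_limit=4); st(env,f"contact {r}")
y=cl(env.read_ee_pos())[1]
r=env.move_l(w(0,y-.02,.075),speed=.02,force_limit=16); st(env,f"slide20 {r}")
env.wait(.1); st(env)
r=env.move_l(w(0,y-.028,.075),speed=.015,force_limit=8); st(env,f"slide28 {r}")
s=vision.snapshot("scene"); np.save("pics/scene2.npy",s,allow_pickle=True); cv2.imwrite("pics/scene2.png",cv2.resize(s["color"][120:260,50:300,::-1],None,fx=3.2,fy=3.2,interpolation=cv2.INTER_CUBIC))
E
```

```text
pre t8.26 tcp [0.0003 0.2651 0.0754] F [-0.89 -0.67  0.27]
contact True t9.22 tcp [-0.0003  0.2357  0.0746] F [0.08 1.38 0.76]
slide20 False t10.40 tcp [-0.001   0.2182  0.0741] F [-0.66  8.51 -2.85]
 t10.50 tcp [-0.001   0.2181  0.0741] F [ 0.04  8.46 -2.97]
slide28 False t11.18 tcp [-0.001   0.2101  0.0741] F [-0.33  7.78 -3.62]
```

View pics/scene2.png

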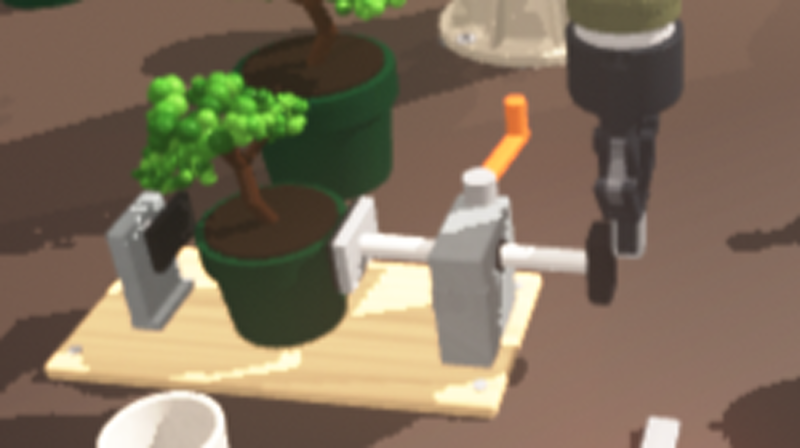

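```bash
cat >> h.py <<'E'
def favg(env,n=8):
    F=[]
    for i in range(n):
        F.append(fcl(env.read_wrist_force())); env.wait(.015)
    return np.mean(F,0)
E
python3 - <<'E'
from h import *
from cell import env, vision
f0=favg(env); print(f0.round(2)); y=cl(env.read_ee_pos())[1]
yc=.2101
for k in range(40):
    step=.004 if yc>.181 else .001
    yc-=step
    r=env.move_l(w(-.001,yc,.0741),speed=.02 if step>.001 else .008,force_limit=6)
    f=favg(env,5)
    print(round(yc,4),r,cl(env.read_ee_pos())[1].round(4),f.round(2),"t%.2f"%env.read_t())
    if f[1]-8.3>3.3 or r: break
E
```

```text
[-0.59  7.94 -3.13]
0.2061 False 0.2092 [ 0.    9.8  -0.29] t11.70
0.2021 False 0.2051 [-0.03  9.66 -0.09] t12.13
0.1981 False 0.201 [-0.06  9.28 -0.53] t12.57
0.1941 False 0.197 [-0.02  9.59  0.17] t13.00
0.1901 False 0.1931 [ 0.14  9.71 -0.32] t13.43
0.1861 False 0.1892 [ 0.23  9.46 -0.39] t13.87
0.1821 True 0.1872 [0.2  0.67 0.64] t14.20
```

```bash
python3 - <<'E'
from h import *
from cell import env, vision
st(env)
s=vision.snapshot("scene"); np.save("pics/scene3.npy",s,allow_pickle=True); cv2.imwrite("pics/scene3.png",cv2.resize(s["color"][120:260,50:300,::-1],None,fx=3.2,fy=3.2,interpolation=cv2.INTER_CUBIC))
E
```

```text
t14.20 tcp [-0.0015  0.1872  0.0735] F [0.15 0.75 0.6 ]
```

View pics/scene3.png

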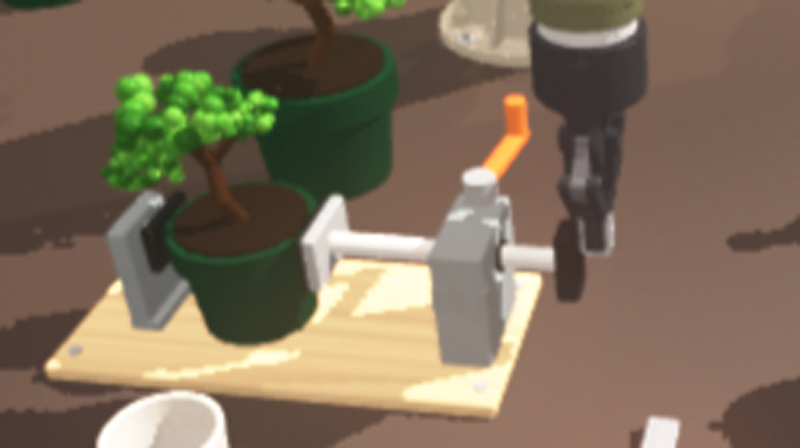

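```bash
python3 - <<'E'
from h import *
for n in (1,2,3):
    S=np.load(f"pics/scene{n}.npy",allow_pickle=True).item()
    P={1:[(376,236),(402,202),(368,284)],2:[(344,233),(372,199),(336,287)],3:[(312,233),(339,197),(304,287)]}[n]
    for p,z in zip(P,(.107,.107,.063)): print(n,cl(plane(S,(p[0]+.5)/3.2+49.5,(p[1]+.5)/3.2+119.5,z)).round(4))
print("pot rim left/right, z .097")
for n,a in ((1,[(196,240),(351,240)]),(3,[(166,238),(318,238)])):
    S=np.load(f"pics/scene{n}.npy",allow_pickle=True).item()
    for p in a: print(n,cl(plane(S,(p[0]+.5)/3.2+49.5,(p[1]+.5)/3.2+119.5,.085)).round(4))
S=np.load("pics/scene3.npy",allow_pickle=True).item()
print(proj(S,[w(0,-.127,.1),w(0,-.145,.1),w(.03,-.127,.1),w(.03,-.145,.1),w(0,-.004,.107),w(.032,-.004,.107),w(.032,-.004,.063)])*3.2-np.array([50,120])*3.2)
c=S["color"][165:235,80:170,::-1]; cv2.imwrite("pics/c3.png",cv2.resize(c,None,fx=8,fy=8,interpolation=cv2.INTER_CUBIC))
E
```

```text
1 [0.016  0.0299 0.107 ]
1 [-0.0298  0.035   0.107 ]
1 [0.0153 0.0178 0.063 ]
2 [0.015  0.0059 0.107 ]
2 [-0.0312  0.0115  0.107 ]
2 [ 0.0217 -0.0044  0.063 ]
3 [ 0.0177 -0.0169  0.107 ]
3 [-0.031  -0.0141  0.107 ]
3 [ 0.0245 -0.0277  0.063 ]
pot rim left/right, z .097
1 [ 0.006  -0.1147  0.085 ]
1 [-0.0077  0.0001  0.085 ]
3 [ 0.0061 -0.1382  0.085 ]
3 [-0.0073 -0.0252  0.085 ]
[[178.48737255 216.57961372]
 [155.55351572 215.01261441]
 [159.75171908 239.3612397 ]
 [136.20401155 237.69425446]
 [336.73477643 219.49105053]
 [321.25915936 244.45080065]
 [330.54821173 294.40769479]]
```

View pics/c3.png

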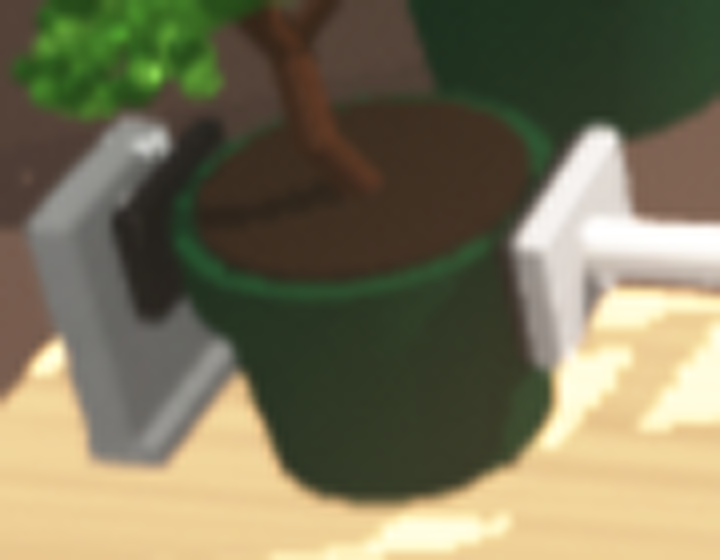

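The pot rim, at crop (175,240), sits against the black pad at (150,240), and the jaw touches its other side at (520,260). Free drag was about 8.2 N, so the stop at about 15.5 N already means roughly 7 N on the pot. I'll re-push slowly to about 16.3 N total to confirm.

```bash
python3 - <<'E'
from h import *
from cell import env, vision
for L in (14.5,16.3):
    f=favg(env,6); y0=cl(env.read_ee_pos())[1]
    r=env.move_l(w(-.001,y0-.010,.0741),speed=.006,force_limit=L-f[1]); 
    fi=fcl(env.read_wrist_force()); y1=cl(env.read_ee_pos())[1]
    f2=favg(env,6); print(L,r,"f0",f.round(2),"y",y0.round(4),y1.round(4),cl(env.read_ee_pos())[1].round(4),"F now",fi.round(2),f2.round(2),"t%.2f"%env.read_t())
E
```

```text
14.5 True f0 [0.49 0.6  0.39] y 0.1872 0.1875 0.1875 F now [0.01 1.2  0.45] [0.01 1.   0.34] t15.25
16.3 True f0 [0.06 0.83 0.16] y 0.1875 0.1878 0.1879 F now [-0.23  2.2   1.36] [-0.09  1.5   0.89] t16.32
```

```bash
cat >> h.py <<'E'
def lev(a,d,z=.131):
    T=np.array([np.sin(a),np.cos(a)]); K=np.array([-.034-.076*np.cos(a),.095+.076*np.sin(a)])
    p=K-d*T; return w(p[0],p[1],z)
def ql(a): return q(max(np.pi/2-a,.35))
E
python3 - <<'E'
from h import *
from cell import env, vision
env.move_l(w(-.001,.215,.0745),speed=.1)
env.move_l(w(-.001,.215,.24),speed=.3); st(env)
a=.16
for k in (.3,.6,.9,1.2,1.5): print(k,env.ik(lev(k,19),ql(k)) is None if 0 else None if env.ik(lev(k,.019),ql(k)) is None else np.round(env.ik(lev(k,.019),ql(k))[[0,5]] if isinstance(env.ik(lev(k,.019),ql(k)),np.ndarray) else np.array(env.ik(lev(k,.019),ql(k)))[[0,5]],2))
env.move_ptp(lev(a,.038,.24),ql(a)); st(env)
env.move_l(lev(a,.038),speed=.15); st(env)
for n in("scene","side"):
    s=vision.snapshot(n); np.save(f"pics/{n}4.npy",s,allow_pickle=True)
    c=s["color"][100:240,80:260,::-1] if n=="scene" else s["color"][80:220,220:400,::-1]
    cv2.imwrite(f"pics/{n}4.png",cv2.resize(c,None,fx=4,fy=4,interpolation=cv2.INTER_CUBIC))
E
```

```text
t17.45 tcp [-0.001   0.2147  0.2399] F [ 0.43  0.81 -1.38]
0.3 [-0.1   1.88]
0.6 [-0.05  2.23]
0.9 [-0.01  2.57]
1.2 [0.02 2.89]
1.5 [0.04 2.93]
 t18.22 tcp [-0.1147  0.0698  0.2394] F [ 0.23  0.53 -0.13]
 t19.09 tcp [-0.1143  0.0699  0.1315] F [-0.54 -0.21 -0.  ]
```

View pics/scene4.png

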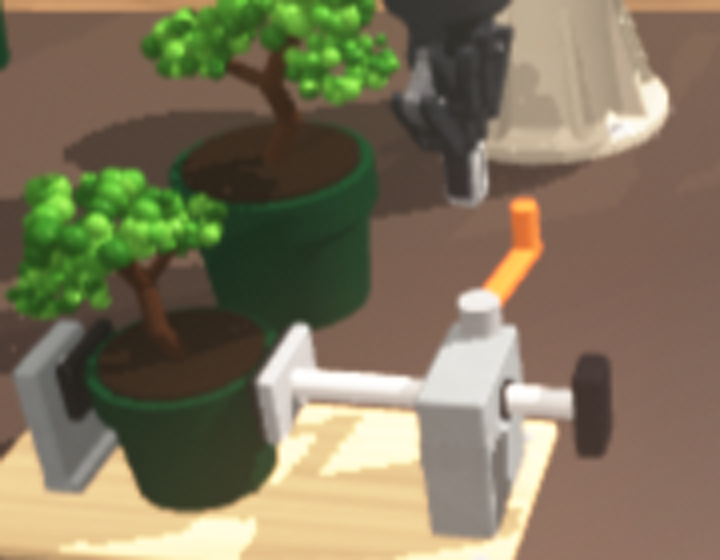

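View pics/side4.png

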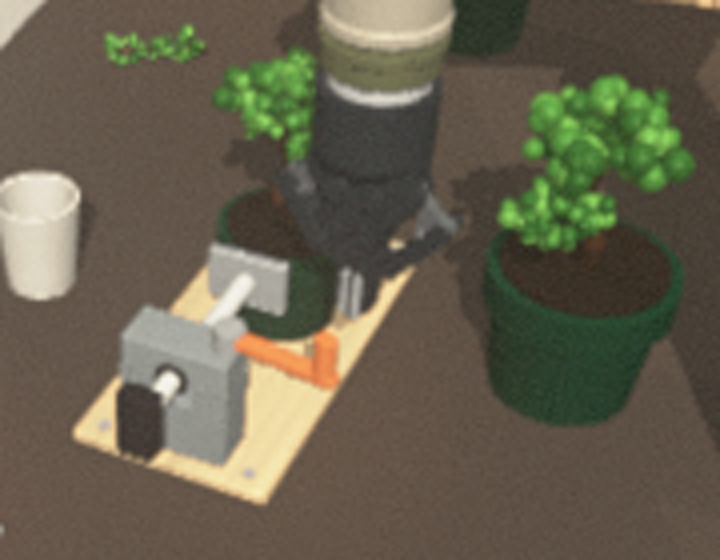

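```bash
python3 - <<'E'
from h import *
from cell import env
p=env.read_ee_pos(); print(p,env.read_tcp_rot(),ql(.16))
S=np.load("pics/scene4.npy",allow_pickle=True).item();D=np.load("pics/side4.npy",allow_pickle=True).item()
K=lev(.16,0,.154)
print("scene proj tcp,knobtop,K118",(proj(S,[p,K,lev(.16,0,.118),w(-.034,.095,.13)])-[80,100])*4)
print("side",(proj(D,[p,K,lev(.16,0,.118),w(-.034,.095,.13)])-[220,80])*4)
print(cl(tri([ray(S,80+468/4,100+198/4),ray(D,220+355/4,80+312/4)])))
E
```

```text
[0.47015893 0.00545628 0.1320369 ] [7.38476847e-04 7.93535174e-01 6.08523506e-01 7.24906266e-04] [0, np.float64(0.7936517243605244), np.float64(0.6083723698686242), 0]
scene proj tcp,knobtop,K118 [[469.5020936  229.34496859]
 [523.67276659 205.24054345]
 [527.41469873 256.03486544]
 [478.13495712 300.57150663]]
side [[350.02895038 334.69485265]
 [325.05265058 338.6752106 ]
 [321.36361021 380.38718976]
 [227.58590687 325.94396823]]
[-0.11608713  0.07022903  0.15292599]
```

```bash
python3 - <<'E'
from h import *
from cell import env,vision
print(env.read_grip_width())
for n,y in((1,.2651),(3,.1872)):
    S=np.load(f"pics/scene{n}.npy",allow_pickle=True).item(); print(proj(S,[w(0,y,.075)])*3.2-np.array([50,120])*3.2)
S=np.load("pics/scene4.npy",allow_pickle=True).item();D=np.load("pics/side4.npy",allow_pickle=True).item()
a=cv2.resize(S["color"][130:170,180:230,::-1],None,fx=10,fy=10,interpolation=cv2.INTER_CUBIC);b=cv2.resize(D["color"][130:180,280:330,::-1],None,fx=8,fy=8,interpolation=cv2.INTER_CUBIC)
cv2.imwrite("pics/c4.png",np.hstack([a[:400,:400],b]))
E
```

```text
-0.0050720258879666125
[[705.52205576 281.26631824]]
[[597.89913957 273.61336277]]
```

View pics/c4.png

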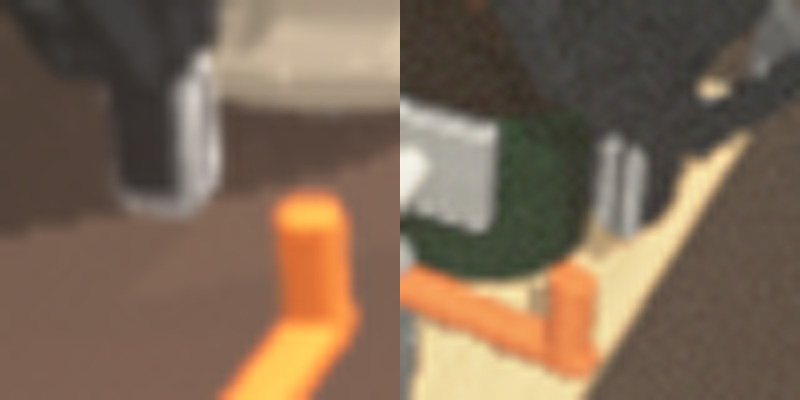

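Visually the fingertip, at crop (165,205) in scene, sits about 15–20 mm above the nominal TCP, level with the knob top. I'll go lower (z 0.117). That is safe even if the nominal TCP is right, since only the bar flank would then be touched. Then I'll push the knob.

```bash
python3 - <<'E'
from h import *
from cell import env,vision
a=.16
env.move_l(lev(a,.038,.117),speed=.05); st(env)
r=env.move_l(lev(a,.010,.117),speed=.03,force_limit=3); st(env,r)
c=cl(env.read_ee_pos()); K=cl(lev(a,0)); print("d",np.linalg.norm(K[:2]-c[:2]))
for n in("side",):
    s=vision.snapshot(n)
    c=s["color"][80:220,220:400,::-1]
    cv2.imwrite(f"pics/{n}5.png",cv2.resize(c,None,fx=4,fy=4,interpolation=cv2.INTER_CUBIC))
E
```

```text
t19.62 tcp [-0.1155  0.0696  0.1166] F [-0.52 -0.95 -0.38]
False t20.71 tcp [-0.1105  0.0973  0.117 ] F [-0.27  0.43 -0.23]
d 0.009937631073162628
```

View pics/side5.png

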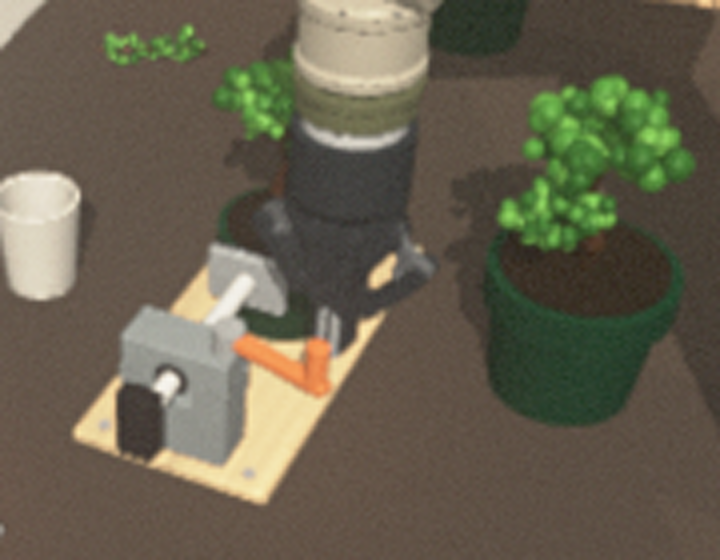

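```bash
python3 - <<'E'
from h import *
from cell import env,vision
for a in np.arange(.3,1.0,.12):
    r=env.move_l(lev(a,.019,.117),speed=.05,orientation=ql(a),force_limit=12)
    f=fcl(env.read_wrist_force()); c=cl(env.read_ee_pos()); print(round(a,2),r,f.round(1),c.round(4),(cl(lev(a,.019,.117))-c).round(4),"t%.1f"%env.read_t())
    if r: break
for n in("side","scene"):
    s=vision.snapshot(n)
    c=s["color"][80:220,220:400,::-1] if n=="side" else s["color"][100:240,80:260,::-1]
    cv2.imwrite(f"pics/{n}6.png",cv2.resize(c,None,fx=4,fy=4,interpolation=cv2.INTER_CUBIC))
E
```

```text
0.3 False [-0.9 -0.3  0.7] [-0.1122  0.0993  0.117 ] [-0.      0.0001 -0.    ] t21.1
0.42 False [-0.3  0.1  0.1] [-0.111   0.1086  0.117 ] [-0.0001  0.     -0.    ] t21.4
0.54 False [-2.2 -1.8  1. ] [-0.1093  0.1174  0.1169] [0.0004 0.0004 0.0001] t21.7
0.66 False [-3.5 -3.2  2.7] [-0.1064  0.1261  0.1169] [0.0007 0.0005 0.0001] t22.1
0.78 False [-4.2 -3.8  3. ] [-0.1025  0.1344  0.1168] [0.0011 0.0005 0.0002] t22.4
0.9 False [-6.3 -3.3  4. ] [-0.0975  0.1423  0.1168] [0.0014 0.0005 0.0002] t22.8
```

View pics/side6.png

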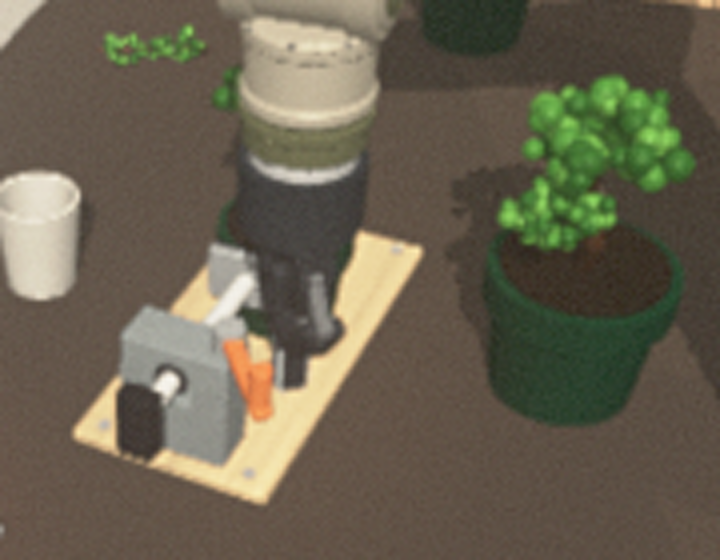

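View pics/scene6.png

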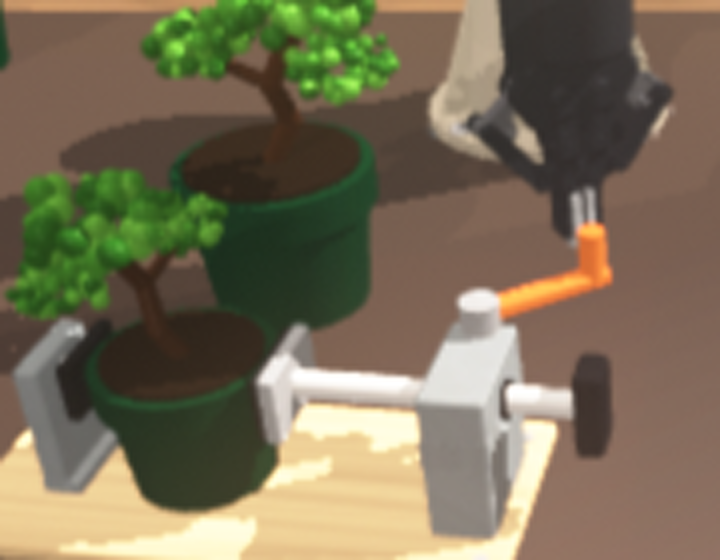

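The knob moved to scene crop (592,245) with the fingers behind it and forces around 7 N. Continuing over centre.

```bash
python3 - <<'E'
from h import *
from cell import env,vision
for a in (1.0,1.1,1.2,1.3,1.4,1.48,1.55):
    r=env.move_l(lev(a,.018,.117),speed=.05,orientation=ql(a),force_limit=12)
    f=fcl(env.read_wrist_force()); c=cl(env.read_ee_pos()); print(round(a,2),r,f.round(1),c.round(4),(cl(lev(a,.018,.117))-c).round(4),"t%.1f"%env.read_t())
    if r: break
for n in("side","scene"):
    s=vision.snapshot(n)
    c=s["color"][80:220,220:400,::-1] if n=="side" else s["color"][100:240,80:260,::-1]
    cv2.imwrite(f"pics/{n}7.png",cv2.resize(c,None,fx=4,fy=4,interpolation=cv2.INTER_CUBIC))
E
```

```text
1.0 False [-6.  -3.   4.6] [-0.0918  0.1491  0.1168] [0.0016 0.0001 0.0002] t23.2
1.1 False [-5.3 -1.3  3.5] [-0.0859  0.1547  0.1167] [ 0.0014 -0.0002  0.0003] t23.5
1.2 False [-4.5  0.9  1.6] [-0.0791  0.1598  0.1167] [ 0.0008 -0.0004  0.0003] t23.8
1.3 False [-2.2  0.  -0.9] [-0.0711  0.1635  0.1169] [-0.0006 -0.0001  0.0001] t24.1
1.4 False [-0.1  1.1 -1.2] [-0.0636  0.1671  0.1173] [-0.001  -0.0002 -0.0003] t24.4
1.48 False [-0.5  0.3 -1.2] [-0.0583  0.1692  0.1171] [-0.0005 -0.0002 -0.0001] t24.7
1.55 False [-0.1 -0.1  0.1] [-0.0532  0.1707  0.117 ] [-0.0004 -0.0001  0.    ] t24.9
```

View pics/side7.png

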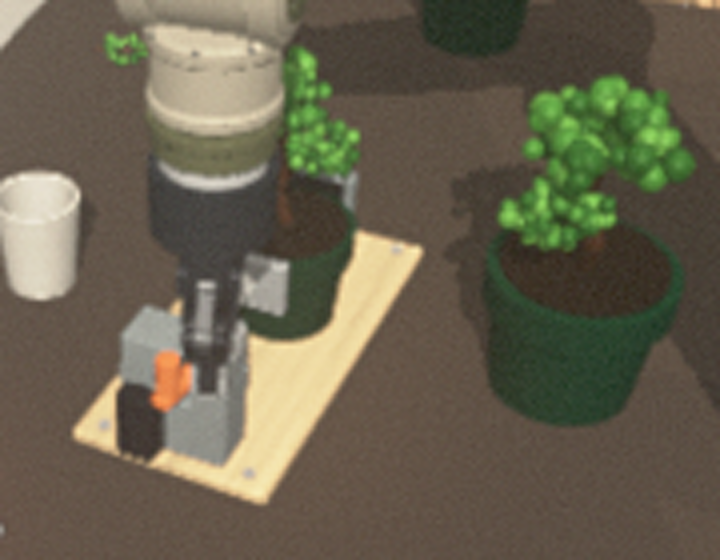

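View pics/scene7.png

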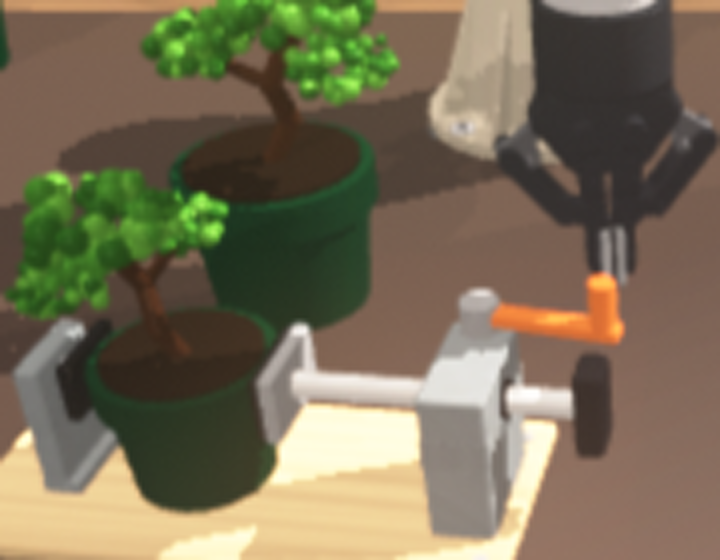

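```bash
python3 - <<'E'
from h import *
from cell import env,vision
env.move_l(w(-.085,.17,.117),speed=.1); env.move_l(w(-.12,.20,.30),speed=.2); env.wait(.3); st(env)
S=vision.snapshot("scene");D=vision.snapshot("side")
pts={}
for n,s in(("scene",S),("side",D)):
    hsv=cv2.cvtColor(s["color"],cv2.COLOR_RGB2HSV); m=cv2.inRange(hsv,(5,150,120),(18,255,255))
    (u0,u1,v0,v1)=(180,260,140,210) if n=="scene" else (235,320,140,200)
    ys,xs=np.nonzero(m[v0:v1,u0:u1]); xs+=u0;ys+=v0; t=ys.min()
    print(n,len(xs),"top",xs[ys<=t+1].mean(),t, xs.min(),xs.max())
    pts[n]=(xs[ys<=t+1].mean(),t+2)
for a in (1.4,1.55,1.7):
    print(a,proj(S,[lev(a,0,.154)]).round(1),proj(D,[lev(a,0,.154)]).round(1))
k=cl(tri([ray(S,*pts["scene"]),ray(D,*pts["side"])])); print("knob top",k,"angle",np.arctan2(k[1]-.095,-(k[0]+.034)))
cv2.imwrite("pics/f8.png",np.hstack([cv2.resize(S["color"][110:250,80:230,::-1],None,fx=2.66,fy=2.66),cv2.resize(D["color"][80:220,220:370,::-1],None,fx=2.66,fy=2.66)]))
E
```

```text
t26.91 tcp [-0.1202  0.1998  0.2993] F [ 0.32  0.82 -0.25]
scene 255 top 230.0 168 203 235
side 143 top 273.85714285714283 165 258 276
1.4 [[231.7 165.3]] [[269.6 171.9]]
1.55 [[231.4 167.8]] [[265.5 170.9]]
1.7 [[230.2 170.4]] [[261.6 169.5]]
knob top [-0.04710593  0.15824539  0.14989058] angle 1.366464887831556
```

View pics/f8.png

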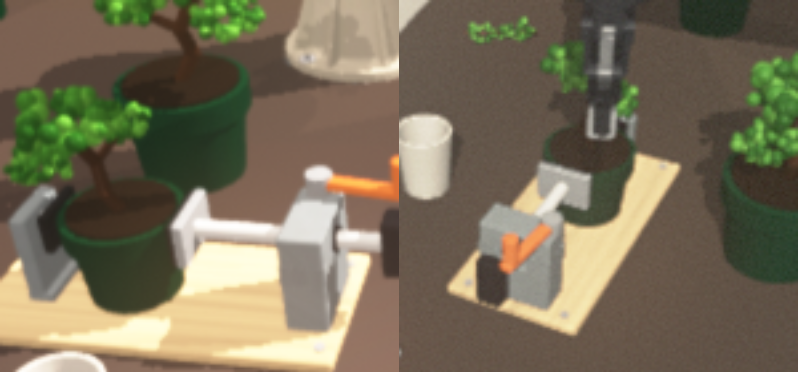

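```bash
python3 - <<'E'
from h import *
from cell import env,vision
S0=np.load("pics/scene0.npy",allow_pickle=True).item()["color"];S1=np.load("pics/scene3.npy",allow_pickle=True).item()["color"];S=vision.snapshot("scene")["color"]
for v in (186,190,194):
    for im in (S0,S1,S): print(v,im[v,84:114].astype(int).sum(1).tolist())
cv2.imwrite("pics/pad.png",np.hstack([cv2.resize(i[165:220,75:180,::-1],None,fx=3.6,fy=6) [:, :266]for i in (S0,S1,S)]))
E
```

```text
186 [195, 195, 192, 214, 283, 378, 442, 464, 466, 465, 426, 375, 319, 308, 312, 268, 168, 130, 117, 109, 103, 102, 104, 104, 116, 144, 171, 198, 197, 189]
186 [197, 191, 194, 213, 282, 378, 434, 443, 442, 431, 399, 351, 313, 289, 244, 162, 125, 116, 108, 106, 121, 138, 134, 127, 137, 139, 138, 138, 136, 139]
186 [195, 193, 194, 212, 280, 376, 435, 441, 439, 432, 399, 349, 312, 288, 244, 162, 124, 116, 106, 105, 122, 140, 129, 114, 111, 110, 111, 113, 111, 111]
190 [238, 339, 431, 446, 445, 440, 417, 381, 375, 437, 435, 445, 350, 171, 122, 116, 106, 106, 104, 105, 104, 106, 105, 107, 118, 140, 144, 149, 154, 149]
190 [237, 340, 430, 446, 445, 439, 418, 377, 334, 306, 288, 278, 156, 120, 111, 103, 100, 114, 137, 140, 123, 126, 129, 128, 128, 128, 128, 128, 123, 115]
190 [237, 336, 428, 445, 445, 440, 419, 375, 333, 306, 288, 278, 156, 119, 110, 103, 102, 107, 121, 120, 115, 111, 110, 111, 110, 109, 111, 114, 113, 114]
194 [369, 380, 386, 384, 365, 336, 318, 361, 433, 323, 276, 182, 117, 111, 108, 108, 106, 108, 106, 106, 108, 109, 114, 126, 124, 171, 205, 147, 133, 132]
194 [370, 381, 385, 382, 364, 333, 313, 309, 304, 273, 172, 116, 112, 116, 102, 100, 105, 118, 139, 143, 128, 130, 134, 138, 139, 140, 140, 142, 143, 142]
194 [370, 381, 384, 381, 360, 330, 312, 309, 303, 273, 170, 112, 104, 105, 102, 104, 106, 117, 127, 130, 131, 136, 140, 138, 142, 139, 142, 141, 144, 144]
```

View pics/pad.png

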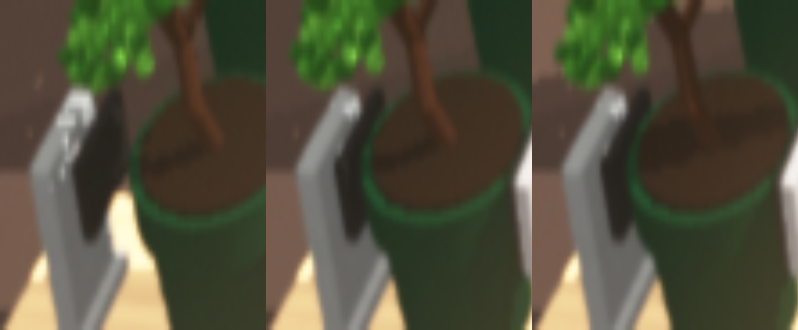

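The pad's back edge moved about 1.1 px (roughly 2.8 mm, so about 7 N) between the start and now. It hasn't changed between pushing and locking, so the grip holds. The knob top at side pixel (262,169.5) matches 1.70 rad. Handing in.

```bash
python3 - <<'E'
from cell import env,ticket
print(env.read_t()); ticket.job_done()
E
```

```text
27.0583
the job is handed in; nothing more can be done
```

The small bonsai is clamped against the sprung pad and the orange lever is over its centre at the locked stop. I handed the job in at 27 s with the arm clear; no verdict is reported.

I pushed the rod in by its handle with the closed fingers until the push reached about 15.5 N. With the rod's own drag at about 8 N, that leaves roughly 7 N on the pot. I then swung the lever over, with about 8 N at most on the wrist.

**Last checks**
- **Lever:** in the final side view the knob top is at about (262.5, 169.5) px by eye, and 1.70 rad predicts (261.6, 169.5). The automatic angle calculation gave 1.37 rad. I rejected it because its colour mask picked the bar instead of the knob.
- **Pot:** it looks upright in the picture. I did not measure its tilt, or its exact place on the rod's line after the push.
- **Grip:** the pad is pressed back about 2.8 mm, which is about 7 N, and was the same before and after locking. The camera estimate is coarse.
- **Re-push:** pushing again to about 16.3 N did not move the rod, which fits a firm grip.
- **Fingertips:** in the camera views they sat 15–20 mm above the reported tool point, so I lowered the tool before pushing the lever.
- **Bystanders:** I never worked near the tumbler, bottle, shears or cup, but I did not measure their positions again at the end.

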